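# Send the long bar offcut up the loading gutter

## Robot

A 7-joint arm with a two-finger parallel gripper is mounted at the origin on the work surface. World frame = base frame: x ahead of the robot, y to its left, z up, the work surface at z = 0. Lengths are in m, angles in rad, forces in N, time in s.
With the tool pointing down it reaches from about 0.425 to 0.875 m from the base axis. Payload 4.7 kg.
Tool frame: the origin (TCP) lies at the very end of the fingers, on their centre line; the grasp point (between the pads) lies 19 mm behind it (grip_point_offset is the distance from the TCP to the grasp point, in m); x points along the fingers, z is the direction in which the jaws open and shut, and the axes are right-handed (so a half turn about x gives the same grasp; the last joint's range is limited). The gripper opens to 87 mm and grips with 3 to 60 N. Pads are 19 mm wide; open, the fingers measure 117 mm over their backs; the gripper's body (75 mm by 190 mm) begins 51 mm behind the grasp point.
Start: joints at [-1.296, 0.321, -0.07, 1.45, 0.023, 1.371, -0.057], TCP at [0.168, 0.628, 0.223] pointing down, gripper open.
Joint ranges: [-2.86, 2.86], [-0.3, 2.09], [-1.38, 1.24], [0.06, 2.45], [-1.56, 4.7], [0.09, 2.05], [-2.69, 2.69]. Speed limits (rad/s): [2.57, 2.57, 3.14, 3.14, 3.14, 3.14, 3.14].

## Interface

Orientations are given as a rotation vector (axis times angle).
In Python, from bench import get_state, get_image, calibration, close_job, grip_point_offset gives the robot as it stands.
- The arm moves only by the tool play_rows, never from a script. Its argument "targets" is a list of rows, each an object with "claw": the closure, from 0 (fully open) to 1 (shut); "linear": the shift along the tool's x, y, z as a fraction of full scale, a list of three; "rotation": the turn, a rotation vector about the tool's x, y, z as a fraction of full scale, a list of three. In form: [{"claw": claw, "linear": [x, y, z], "rotation": [wx, wy, wz]}, ...]. A call has 1 to 10 rows; each row shifts and turns the pose as measured when the row begins, along the tool's axes as they then stand; what a row does not reach is not made up. Full scale, the value 1, is 2.5 cm for a shift and 90 degrees for a turn. A row lasts 1/12 s, in which the tool goes at most 41.7 mm and 7.16 degrees, less where a joint would pass 70% of its speed; a pose out of reach is approached as far as the arm can. A call with a number of a shift or a turn outside -1 to 1 is refused whole. A call with a gripper value outside its range is refused whole. The fingers move at their own pace and stop on an object; "newtons" is the grip in N (left out, the last holds). Time passes only in rows, so rows that do not move let the fingers close. It gives the time, the measured TCP pose, the force and the opening at its end, in the units of the state.
- get_state(): the state, without advancing time (a new reading comes with each control period).
- get_image(name): name is "side" or "top"; returns the picture (384x512x3 uint8, blue, green, red); there is no depth.
- calibration(name): a dict with "fx", "fy", "cx", "cy" (pixels), "rvec" (rotation vector, rad) and "tvec" (3), from world to camera coordinates, as OpenCV has them. Camera axes: x right, y down, z forward; pixel columns grow to the right and rows downward; lengths in m; the calibration is good to about 2 mm. A picture is of the moment at which its call begins. calibration takes no time and is no camera call.
- close_job(): hands the job in, once; it reports no verdict.
The state is a dict: "time": time; "joint_positions": joint angles; "qd": joint speeds; "joint_torque": joint torques, N m; "position": TCP position; "tool_rot": TCP orientation; "ft_force": force on the tool from outside, world axes, zero at the start; "torque": the same for the moment, N m; "grip_width": opening from 0.0 (shut) to 1.0 (fully open).
Only numpy, scipy, OpenCV 4.12 (cv2) and the standard library are available. Lean on these libraries where they do the work, as an engineer would, in place of code of your own. Each camera call takes 0.05 s, during which the arm holds its last target. There are 200 camera calls.

## Task

Two aluminium round-bar offcuts lie at the foot of the sloped two-lane steel gutter. With the fingertips, steadily push the long one (not the short one) up its lane and over the crest, so that it comes to rest against the end stop and cannot roll back, then take the hand away. Do not lift or fling it, leave the short one where it lies, and do not disturb the things around the gutter.

Things in the scene. Friction and masses are not known exactly. Their poses are not given: they have to be found in the camera images.
- gutter: Fixed grey sheet-steel gutter on a grey stand, 274 mm long, 142 wide. Origin: centre of its underside, on the table. x points uphill along the lanes, y across, z up. Two lanes 65 mm wide, centred at y = +34.5 and -34.5 mm; the walls beside them are 4 mm thick and only 14 mm high above the floor. A bar let go before the crest rolls back to the lip; past it, it rolls on to the stop
- gutter_lip (a point): Foot of the ramp, mid-width, gutter frame x = -140, z = 35 mm. From here the lane floors rise at 9 degrees to the crest. A lip 8 mm high above the floor and 4 mm thick crosses here on the downhill side; beyond it the low end is open
- gutter_crest (a point): The floor's crest line, mid-width, gutter frame x = 60, z = 66.7 mm. From here the floor falls at 10 degrees to the end stop
- gutter_stop (a point): Foot of the end stop's face, mid-width, gutter frame x = 125, z = 55.2 mm. The upright stop plate crosses both lanes, 40 mm high above the floor, 4 mm thick
- long_bar: The bar to push: solid aluminium round-bar offcut, 48 mm diameter, 60 mm long, about 0.3 kg, lying across one of the lanes (either one) against the low lip, free to roll along the lane. Origin at its centre; y is its axis. At the lip its centre is at x = -126, z = 62 mm in the gutter's frame, at the stop x = 101, z = 84 mm
- short_bar: The bar to leave: the same 48 mm diameter but only 36 mm long, lying across the other lane against the low lip. Origin at its centre; y is its axis
- stub: Bystander: steel bar stub standing upright on the table beside the gutter, 48 mm diameter, 70 mm high. Origin at the centre of its underside
- post_cap: Bystander: dark domed steel post cap on the table beside the gutter, 52 mm diameter, 31 mm high. Origin at the centre of its underside
- screwdriver: Bystander: amber-handled screwdriver, 200 mm long, 26 mm thick, lying on the table beside the gutter. Origin under its middle; it lies along its x axis
- collar: Bystander: steel ring lying on the table, 60 mm diameter, 22 mm high, left of the gutter. Origin under its centre
- spray: Bystander: grey spray can, 60 mm diameter, 140 mm high, right of the gutter. Origin at the centre of its underside
- mug: Bystander: white mug, 82 mm diameter, 95 mm high, left of the gutter. Origin at the centre of its underside
- wrench: Bystander: wrench, 200 mm long, lying on the table right of the gutter. Origin under its middle
Mind the look-alikes: they are no part of the job. Leave any green, pink or yellow look-alike of the long_bar alone.

How it is judged:
On the way:
1. the long bar is pushed up the slope to half way (x of long_bar in the frame of gutter between -0.05 and 0.06 m), for 0.05 s.
At the end, for the whole second after the job is handed in: The long bar lies at rest across its lane against the end stop, beyond the crest (its centre within 6 mm of the touching position), the short bar still lies at the foot of its lane (x of long_bar in the frame of gutter between 0.095 and 0.107 m and z of long_bar in the frame of gutter between 0.0778177 and 0.0898177 m and y of long_bar in the frame of gutter between -0.07 and 0.07 m and angle between the y axis of long_bar and the y axis of gutter, either way round below 0.15 rad and linear speed of each of long_bar, short_bar below 0.02 m/s and x of short_bar in the frame of gutter below -0.11079 m and z of short_bar in the frame of gutter below 0.0715498 m).
It fails at once if the long bar is lifted some 20 to 30 mm off the gutter or leaves it ((x of long_bar in the frame of gutter below -0.07 m and z of long_bar in the frame of gutter above 0.0903861 m) or (x of long_bar in the frame of gutter below 0 m and z of long_bar in the frame of gutter above 0.101473 m) or z of long_bar in the frame of gutter above 0.110976 m or z of long_bar in the frame of gutter below 0.035 m).
It fails at once if the long bar is flung (faster than 1 m/s) (linear speed of long_bar above 1 m/s).
It fails at once if the short bar is moved by more than 15 mm (distance of short_bar from where it was at the start of the episode above 0.015 m).
It fails at once if a bystander is moved by more than 30 mm (distance of any of stub, post_cap, screwdriver, collar, spray, mug, wrench from where it was at the start of the episode above 0.03 m).
It also fails if it takes over 35 s, if anything falls off the work surface, if the arm or the gripper's body presses on something with over 40 N, if the wrist force passes 120 N, or if a joint passes its speed limit or range.

## Working session

There is one attempt and no reset: what is moved stays moved. The work goes in short steps, Python scripts to look and compute and a tool call to move; the robot and the scene stay as the last step left them, time stands still between calls to the robot, and variables do not carry over. Pictures are saved under pics/ and viewed, about 8 in all and at most 12, crops included, and the job is handed in when it is done.

Besides the shell and the picture viewer there is one more tool, called after ">>>" by a JSON object that holds its "op" and its "data", one argument or row to a line. play_rows: Moves the arm, as the interface text tells. Shift numbers are shares of 2.5 cm and turn numbers shares of 90 degrees, none past 1 either way. Its arguments: {"type":"object","properties":{"targets":{"type":"array"},"newtons":{"type":"number"}},"required":["targets"]}

```bash
mkdir -p pics; python3 - <<'E'
from bench import *
import cv2
for n in("top","side"):
    cv2.imwrite(f"pics/{n}0.png",cv2.resize(get_image(n),(800,600)))
    print(n,calibration(n))
print(get_state(),grip_point_offset)
E
```

```text
top {'fx': 451.1512765990277, 'fy': 451.1512765990277, 'cx': 248.1004991475135, 'cy': 205.8485308305416, 'rvec': array([ 2.14210411, -2.03641689,  0.2354183 ]), 'tvec': array([-0.00363066,  0.55029465,  1.27553247])}
side {'fx': 396.36053999518845, 'fy': 396.36053999518845, 'cx': 252.4426132110245, 'cy': 196.57970380787077, 'rvec': array([ 1.95945601, -0.79083885,  0.45153726]), 'tvec': array([-0.4020484 ,  0.25536312,  0.72366683])}
{'time': 0.1, 'joint_positions': array([-1.29588611,  0.3217546 , -0.07006032,  1.45155784,  0.02259728,
        1.37082116, -0.05689521]), 'qd': array([-3.00140647e-04, -1.72973895e-03,  6.06573924e-04, -1.74122207e-03,
       -4.19187299e-05,  3.11242833e-04,  4.99381146e-05]), 'joint_torque': array([-4.72512602e-04, -4.92570448e+01, -4.05850746e-01, -3.13400817e+01,
       -6.42899587e-02,  3.95216479e-02,  5.73187049e-05]), 'position': array([0.16754191, 0.62751236, 0.22156455]), 'tool_rot': array([-1.01611217,  1.32271907,  1.01420193]), 'ft_force': array([0.39525243, 0.1864719 , 0.4442376 ]), 'torque': array([0.04626151, 0.00838107, 0.00828958]), 'grip_width': 0.9969284304047986} 0.0187
```

View pics/top0.png

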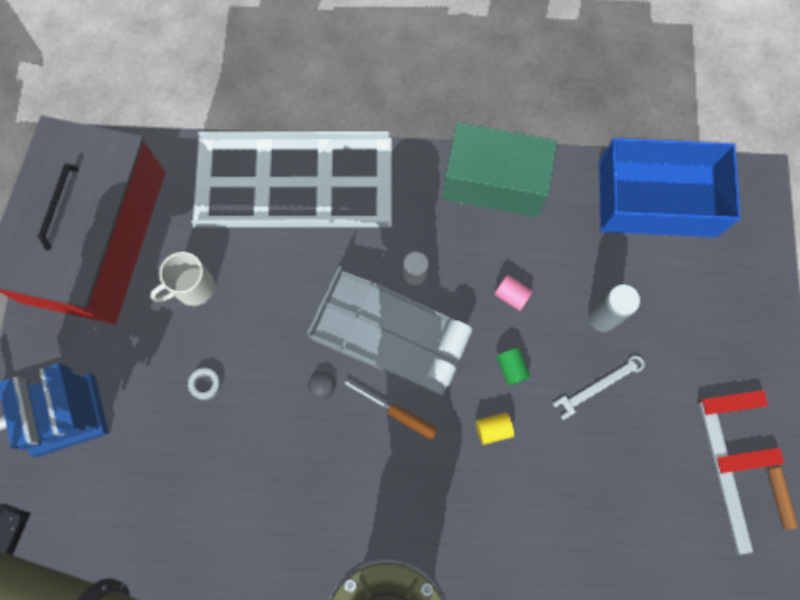

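View pics/side0.png

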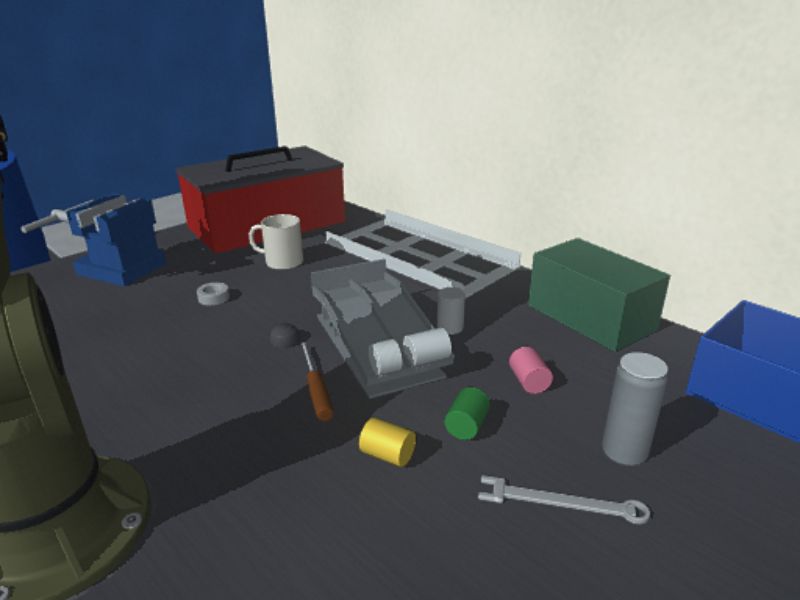

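Top view: the gutter runs from its lip at about (460,360) to the stop at about (325,300). There are two silver bars at the lip, (455,338) and (441,374). The first looks longer and lies in the far lane. The pink (513,292), green (513,366) and yellow (495,428) ones are look-alikes. I'll confirm in an enlarged crop.

```bash
python3 - <<'E'
from bench import *
import cv2
a=get_image("top")[160:260,185:318]; cv2.imwrite("pics/top1.png",cv2.resize(a,None,fx=6,fy=6,interpolation=cv2.INTER_CUBIC))
E
```

```text
(no output)
```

View pics/top1.png

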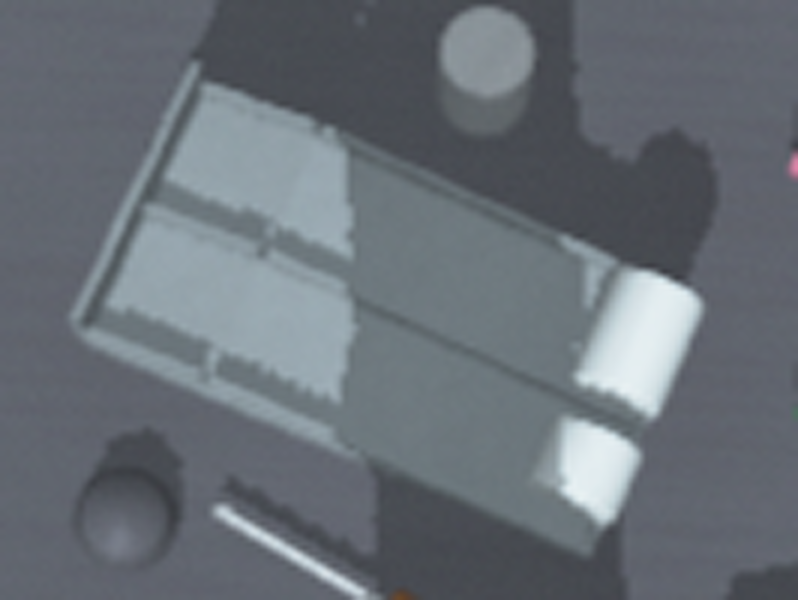

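```bash
cat > h.py <<'E'
from bench import *
import cv2,numpy as np
from scipy.spatial.transform import Rotation as R
from scipy.optimize import least_squares
def proj(P,n):
    c=calibration(n);K=np.array([[c['fx'],0,c['cx']],[0,c['fy'],c['cy']],[0,0,1]])
    return cv2.projectPoints(np.array(P,float).reshape(-1,1,3),c['rvec'],c['tvec'],K,None)[0][:,0]
def g2w(p,q):
    return R.from_euler('z',p[2]).apply(np.array(q,float).reshape(-1,3))+[p[0],p[1],0]
E
python3 - <<'E'
from h import *
q=np.array([(127,-71,95),(127,71,95),(60,-69,80.7),(60,0,80.7),(60,69,80.7),(-126,-34.5,62)])/1000
px=np.array([(195,65),(78,322),(325,130),(268,240),(208,362),(640,343)])/6+[185,160]-.4
s=least_squares(lambda p:(proj(g2w(p,q),"top")-px).ravel(),[.5,0,1.3])
print(s.x,np.degrees(s.x[2])); print(s.fun.reshape(-1,2).round(1))
p=s.x
for k,v in dict(long=(-.126,-.0345,.062),short=(-.126,.0345,.062),crest=(.06,-.0345,.067),stop=(.101,-.0345,.084)).items():
    w=g2w(p,v)[0]; print(k,w.round(3),np.hypot(*w[:2]).round(3),"side800",(proj(w,"side")[0]*800/512).round(),"top",(proj(w,"top")[0]*800/512).round())
R0=R.from_rotvec(get_state()['tool_rot']).as_matrix();print(R0.round(3))
# stub / screwdriver / cap
c=calibration("top")
E
```

```text
[0.53738488 0.0250117  1.20959975] 69.30496052551827
[[ 0.8 -0.8]
 [-0.  -0.9]
 [-0.3 -1. ]
 [-0.3  1.2]
 [-0.1  1.9]
 [-0.  -0.4]]
long [ 0.525 -0.105  0.062] 0.536 side800 [427. 345.] top [455. 338.]
short [ 0.461 -0.081  0.062] 0.468 side800 [385. 355.] top [441. 371.]
crest [0.591 0.069 0.067] 0.595 side800 [382. 290.] top [365. 300.]
stop [0.605 0.107 0.084] 0.615 side800 [373. 272.] top [345. 289.]
[[-0.    -0.966  0.258]
 [-0.001  0.258  0.966]
 [-1.    -0.    -0.002]]
```

The fit is good to about 2 px, and the side view agrees. The long bar is the one in the far lane (gutter y = -34.5). I'll turn the tool so its y axis points uphill, with the jaws part-closed to give two fingertips across the bar.

>>> {"op": "play_rows", "data": {
  "targets": [
    {"claw": 0.65,"linear": [0,0,0],"rotation": [0.078,0,0]},
    {"claw": 0.65,"linear": [0,0,0],"rotation": [0.078,0,0]},
    {"claw": 0.65,"linear": [0,0,0],"rotation": [0.078,0,0]},
    {"claw": 0.65,"linear": [0,0,0],"rotation": [0.078,0,0]},
    {"claw": 0.65,"linear": [0,0,0],"rotation": [0.078,0,0]},
    {"claw": 0.65,"linear": [0,0,0],"rotation": [0.078,0,0]},
    {"claw": 0.65,"linear": [0,0,0],"rotation": [0.078,0,0]},
    {"claw": 0.65,"linear": [0,0,0],"rotation": [0.078,0,0]},
    {"claw": 0.65,"linear": [0,0,0],"rotation": [0.078,0,0]},
    {"claw": 0.65,"linear": [0,0,0],"rotation": [0.078,0,0]}
  ]
}}

```text
time: 0.98
position: [0.1669, 0.625, 0.2165]
tool_rot: [-0.054, 1.573, 0.038]
ft_force: [0.8, 0.3, -0.9]
grip_width: 0.374
```

```bash
cat >> h.py <<'E'
G=[0.5374,0.0250,1.2096]
def rep():
    s=get_state();M=R.from_rotvec(s['tool_rot']).as_matrix()
    g=R.from_euler('z',-G[2]).apply(s['position']-[G[0],G[1],0])
    print("t",s['time'],"pos",s['position'].round(4),"gut",(g*1000).round(1),"z-ang",np.degrees(np.arctan2(M[1,2],M[0,2])).round(1),"xax",M[:,0].round(3),"grip",round(s['grip_width']*87,1),"F",s['ft_force'].round(1))
    return s,M,g
E
python3 -c "
from h import *
rep()"
```

```text
t 0.9833 pos [0.1669 0.625  0.2165] gut [430.3 558.6 216.5] z-ang 3.3 xax [-0.003 -0.01  -1.   ] grip 32.5 F [ 0.8  0.3 -0.9]
```

>>> {"op": "play_rows", "data": {
  "targets": [
    {"claw": 0.65,"linear": [-0.1,0,1],"rotation": [0.067,0,0]},
    {"claw": 0.65,"linear": [-0.1,0,1],"rotation": [0.067,0,0]},
    {"claw": 0.65,"linear": [-0.1,0,1],"rotation": [0.067,0,0]},
    {"claw": 0.65,"linear": [-0.1,0,1],"rotation": [0.067,0,0]},
    {"claw": 0.65,"linear": [-0.1,0,1],"rotation": [0,0,0]},
    {"claw": 0.65,"linear": [-0.1,0,1],"rotation": [0,0,0]},
    {"claw": 0.65,"linear": [-0.1,0,1],"rotation": [0,0,0]},
    {"claw": 0.65,"linear": [-0.1,0,1],"rotation": [0,0,0]},
    {"claw": 0.65,"linear": [-0.1,0,1],"rotation": [0,0,0]},
    {"claw": 0.65,"linear": [-0.1,0,1],"rotation": [0,0,0]}
  ]
}}

```text
time: 1.82
position: [0.4019, 0.5596, 0.2351]
tool_rot: [0.277, 1.56, -0.307]
ft_force: [1.3, 0.7, 0.3]
grip_width: 0.35
```

```bash
python3 -c "
from h import *
rep()"
```

```text
t 1.8167 pos [0.4019 0.5596 0.2351] gut [452.3 315.7 235.1] z-ang -21.3 xax [-0.012 -0.017 -1.   ] grip 30.5 F [1.3 0.7 0.3]
```

>>> {"op": "play_rows", "data": {
  "targets": [
    {"claw": 0.65,"linear": [0,-0.9,1],"rotation": [0,0,0]},
    {"claw": 0.65,"linear": [0,-0.9,1],"rotation": [0,0,0]},
    {"claw": 0.65,"linear": [0,-0.9,1],"rotation": [0,0,0]},
    {"claw": 0.65,"linear": [0,-0.9,1],"rotation": [0,0,0]},
    {"claw": 0.65,"linear": [0,-0.9,1],"rotation": [0,0,0]},
    {"claw": 0.65,"linear": [0,-0.9,1],"rotation": [0,0,0]},
    {"claw": 0.65,"linear": [0,-0.9,1],"rotation": [0,0,0]},
    {"claw": 0.65,"linear": [0,-0.9,1],"rotation": [0,0,0]},
    {"claw": 0.65,"linear": [0,-0.9,1],"rotation": [0,0,0]},
    {"claw": 0.65,"linear": [0,-0.9,1],"rotation": [0,0,0]}
  ]
}}

```text
time: 2.65
position: [0.5587, 0.2485, 0.2331]
tool_rot: [0.269, 1.564, -0.306]
ft_force: [-0.4, 0.4, 0.0]
grip_width: 0.349
```

>>> {"op": "play_rows", "data": {
  "targets": [
    {"claw": 0.65,"linear": [-0.05,-1,0.6],"rotation": [0,0,0]},
    {"claw": 0.65,"linear": [-0.05,-1,0.6],"rotation": [0,0,0]},
    {"claw": 0.65,"linear": [-0.05,-1,0.6],"rotation": [0,0,0]},
    {"claw": 0.65,"linear": [-0.05,-1,0.6],"rotation": [0,0,0]},
    {"claw": 0.65,"linear": [-0.05,-1,0.6],"rotation": [0,0,0]},
    {"claw": 0.65,"linear": [0,-1,0.5],"rotation": [0,0,0]},
    {"claw": 0.65,"linear": [0,-1,0],"rotation": [0,0,0]},
    {"claw": 0.65,"linear": [0,-1,0],"rotation": [0,0,0]},
    {"claw": 0.65,"linear": [0,-1,0],"rotation": [0,0,0]},
    {"claw": 0.65,"linear": [0,-1,0],"rotation": [0,0,0]}
  ]
}}

```text
time: 3.48
position: [0.551, -0.0348, 0.2423]
tool_rot: [0.271, 1.565, -0.317]
ft_force: [-0.5, -0.5, 0.8]
grip_width: 0.347
```

```bash
python3 -c "
from h import *
rep()"
```

```text
t 3.4833 pos [ 0.551  -0.0348  0.2423] gut [-51.1 -33.8 242.3] z-ang -21.4 xax [-0.02  -0.026 -0.999] grip 30.2 F [-0.5 -0.5  0.8]
```

>>> {"op": "play_rows", "data": {
  "targets": [
    {"claw": 0.65,"linear": [0,-1,0],"rotation": [0,0,0]},
    {"claw": 0.65,"linear": [0,-1,0],"rotation": [0,0,0]},
    {"claw": 0.65,"linear": [0,-1,0],"rotation": [0,0,0]},
    {"claw": 0.65,"linear": [0,-1,0],"rotation": [0,0,0]},
    {"claw": 0.65,"linear": [0,-1,0],"rotation": [0,0,0]},
    {"claw": 0.65,"linear": [0,-0.7,0],"rotation": [-0.008,-0.006,0.02]},
    {"claw": 0.65,"linear": [1,0,0],"rotation": [0,0,0]},
    {"claw": 0.65,"linear": [1,0,0],"rotation": [0,0,0]},
    {"claw": 0.65,"linear": [1,0,0],"rotation": [0,0,0]}
  ]
}}

```text
time: 4.23
position: [0.495, -0.1836, 0.1748]
tool_rot: [0.294, 1.538, -0.29]
ft_force: [0.8, -0.0, -0.6]
grip_width: 0.348
```

```bash
python3 -c "
from h import *
rep()
a=get_image('top')[150:270,185:345]; b=get_image('side')[130:270,170:357]
cv2.imwrite('pics/c1.png',np.hstack([cv2.resize(a,(400,300)),cv2.resize(b,(400,300))]))"
```

```text
t 4.2333 pos [ 0.495  -0.1836  0.1748] gut [-210.1  -34.   174.8] z-ang -21.4 xax [ 0.013 -0.    -1.   ] grip 30.2 F [ 0.8 -0.  -0.6]
```

View pics/c1.png

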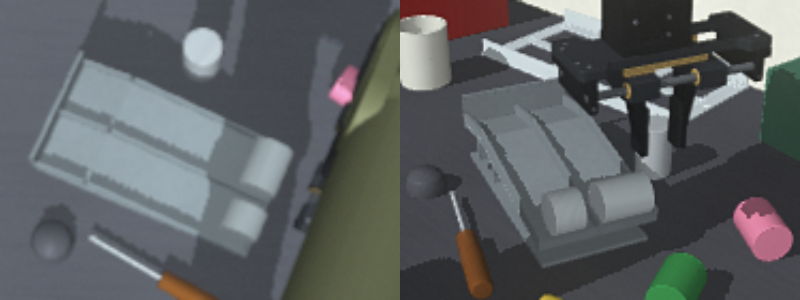

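The fingers are downhill of the long bar and in line with it at gx=-210, gy=-34, clear of both bars. Next I'll go down to bar-centre height.

>>> {"op": "play_rows", "data": {
  "targets": [
    {"claw": 0.65,"linear": [1,0.5,0],"rotation": [-0.008,0,0]},
    {"claw": 0.65,"linear": [1,0.4,0],"rotation": [0,0,0]},
    {"claw": 0.65,"linear": [1,0,0],"rotation": [0,0,0]},
    {"claw": 0.65,"linear": [0.8,0,0],"rotation": [0,0,0]},
    {"claw": 0.65,"linear": [0,0,0],"rotation": [0,0,0]}
  ]
}}

```text
time: 4.75
position: [0.5052, -0.1585, 0.0792]
tool_rot: [0.282, 1.543, -0.276]
ft_force: [-0.2, 1.4, 0.1]
grip_width: 0.348
```

```bash
python3 -c "
from h import *
rep()"
```

```text
t 4.75 pos [ 0.5052 -0.1585  0.0792] gut [-183.1  -34.7   79.2] z-ang -20.4 xax [ 0.01   0.002 -1.   ] grip 30.3 F [-0.2  1.4  0.1]
```

>>> {"op": "play_rows", "data": {
  "targets": [
    {"claw": 0.65,"linear": [0.85,0,0],"rotation": [0,0,0]},
    {"claw": 0.65,"linear": [0,0,0],"rotation": [0,0,0]},
    {"claw": 0.65,"linear": [0,0.3,0],"rotation": [0,0,0]},
    {"claw": 0.65,"linear": [0,0.3,0],"rotation": [0,0,0]},
    {"claw": 0.65,"linear": [0,0.2,0],"rotation": [0,0,0]},
    {"claw": 0.65,"linear": [-0.03,0.2,0],"rotation": [0,0,0]},
    {"claw": 0.65,"linear": [-0.03,0.2,0],"rotation": [0,0,0]}
  ]
}}

```text
time: 5.33
position: [0.5224, -0.1306, 0.0705]
tool_rot: [0.279, 1.534, -0.276]
ft_force: [-4.5, -5.2, 7.9]
grip_width: 0.346
```

```bash
python3 -c "
from h import *
rep()"
```

```text
t 5.3333 pos [ 0.5224 -0.1306  0.0705] gut [-150.8  -41.    70.5] z-ang -20.3 xax [ 0.019 -0.002 -1.   ] grip 30.1 F [-4.5 -5.2  7.9]
```

```bash
python3 -c "
from h import *
rep()
a=get_image('top')[170:270,225:345]; b=get_image('side')[150:255,210:340]
cv2.imwrite('pics/c2.png',np.hstack([cv2.resize(a,(400,333)),cv2.resize(b,(400,333))]))"
```

```text
t 5.3333 pos [ 0.5224 -0.1306  0.0705] gut [-150.8  -41.    70.5] z-ang -20.3 xax [ 0.019 -0.002 -1.   ] grip 30.1 F [-4.5 -5.2  7.9]
```

View pics/c2.png

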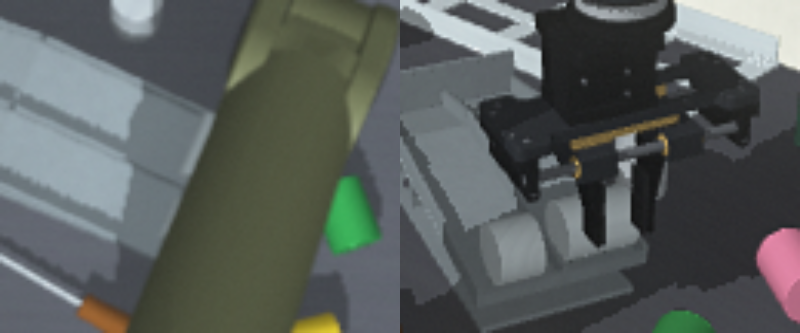

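The fingertips are touching the rear of the long bar, but too high (z=70) and 6 mm towards the outer wall. I'll back off, drop to z≈56, recentre and try again.

>>> {"op": "play_rows", "data": {
  "targets": [
    {"claw": 0.65,"linear": [0,-0.6,-0.1],"rotation": [0,0,0]},
    {"claw": 0.65,"linear": [0,-0.5,-0.1],"rotation": [0,0,0]},
    {"claw": 0.65,"linear": [0.4,0,0],"rotation": [0,0,-0.01]},
    {"claw": 0.65,"linear": [0.4,0,0],"rotation": [0,0.0,0]},
    {"claw": 0.65,"linear": [0,0,0],"rotation": [0,0,0]}
  ]
}}

```text
time: 5.85
position: [0.51, -0.1559, 0.0518]
tool_rot: [0.268, 1.53, -0.287]
ft_force: [-0.8, 0.1, -1.0]
grip_width: 0.352
```

```bash
python3 -c "
from h import *
s,M,g=rep();print(M.round(3))"
```

```text
t 5.85 pos [ 0.51   -0.1559  0.0518] gut [-178.9  -38.3   51.8] z-ang -20.3 xax [ 0.02  -0.016 -1.   ] grip 30.7 F [-0.8  0.1 -1. ]
[[ 0.02   0.348  0.937]
 [-0.016  0.938 -0.347]
 [-1.    -0.008  0.025]]
```

>>> {"op": "play_rows", "data": {
  "targets": [
    {"claw": 0.65,"linear": [0,0,-0.15],"rotation": [0,0.015,0.005]},
    {"claw": 0.65,"linear": [0,0.3,0],"rotation": [0,0,0]},
    {"claw": 0.65,"linear": [0,0.3,0],"rotation": [0,0,0]},
    {"claw": 0.65,"linear": [0,0.3,0],"rotation": [0,0,0]},
    {"claw": 0.65,"linear": [0,0.3,0],"rotation": [0,0,0]}
  ]
}}

```text
time: 6.27
position: [0.5159, -0.1252, 0.0488]
tool_rot: [0.278, 1.556, -0.283]
ft_force: [-0.8, -2.4, 1.2]
grip_width: 0.351
```

```bash
python3 -c "
from h import *
s,M,g=rep();print(M[:,0])"
```

```text
t 6.2667 pos [ 0.5159 -0.1252  0.0488] gut [-148.1  -33.    48.8] z-ang -20.5 xax [-0.004 -0.002 -1.   ] grip 30.5 F [-0.8 -2.4  1.2]
[-0.00362635 -0.00247912 -0.99999035]
```

Contact at centre height with low force, and the bar is starting up. I'll keep following the slope.

>>> {"op": "play_rows", "data": {
  "targets": [
    {"claw": 0.65,"linear": [-0.06,0.25,0],"rotation": [0,0,0]},
    {"claw": 0.65,"linear": [-0.06,0.25,0],"rotation": [0,0,0]},
    {"claw": 0.65,"linear": [-0.05,0.25,0],"rotation": [0,0,0]},
    {"claw": 0.65,"linear": [-0.05,0.25,0],"rotation": [0,0,0]},
    {"claw": 0.65,"linear": [-0.05,0.25,0],"rotation": [0,0,0]},
    {"claw": 0.65,"linear": [-0.05,0.25,0],"rotation": [0,0,0]}
  ]
}}

```text
time: 6.77
position: [0.5313, -0.0859, 0.0583]
tool_rot: [0.275, 1.554, -0.282]
ft_force: [-0.9, -1.5, 1.7]
grip_width: 0.351
```

```bash
python3 -c "
from h import *
s,M,g=rep();print(M[:,0])"
```

```text
t 6.7667 pos [ 0.5313 -0.0859  0.0583] gut [-105.9  -33.5   58.3] z-ang -20.4 xax [-0.002 -0.004 -1.   ] grip 30.5 F [-0.9 -1.5  1.7]
[-0.00178774 -0.00425069 -0.99998937]
```

>>> {"op": "play_rows", "data": {
  "targets": [
    {"claw": 0.65,"linear": [-0.05,0.25,0],"rotation": [0,0,0]},
    {"claw": 0.65,"linear": [-0.05,0.25,0],"rotation": [0,0,0]},
    {"claw": 0.65,"linear": [-0.05,0.25,0],"rotation": [0,0,0]},
    {"claw": 0.65,"linear": [-0.05,0.25,0],"rotation": [0,0,0]},
    {"claw": 0.65,"linear": [-0.05,0.25,0],"rotation": [0,0,0]},
    {"claw": 0.65,"linear": [-0.05,0.25,0],"rotation": [0,0,0]},
    {"claw": 0.65,"linear": [-0.05,0.25,0],"rotation": [0,0,0]},
    {"claw": 0.65,"linear": [-0.05,0.25,0],"rotation": [0,0,0]}
  ]
}}

```text
time: 7.43
position: [0.5503, -0.034, 0.0692]
tool_rot: [0.276, 1.554, -0.283]
ft_force: [-0.7, -1.7, 0.7]
grip_width: 0.353
```

```bash
python3 -c "
from h import *
s,M,g=rep()
b=get_image('side')[140:255,190:340]
cv2.imwrite('pics/c3.png',cv2.resize(b,(600,460)))"
```

```text
t 7.4333 pos [ 0.5503 -0.034   0.0692] gut [-50.6 -32.9  69.2] z-ang -20.4 xax [-0.002 -0.004 -1.   ] grip 30.7 F [-0.7 -1.7  0.7]
```

View pics/c3.png

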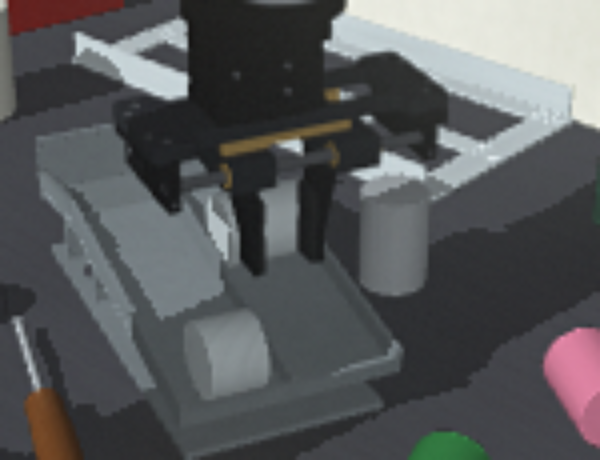

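The long bar is held square ahead of both fingers at about (280,220), half way up. The short bar is still at the foot, (225,350). On to the crest, more slowly towards the end.

>>> {"op": "play_rows", "data": {
  "targets": [
    {"claw": 0.65,"linear": [-0.05,0.25,0],"rotation": [0,0,0]},
    {"claw": 0.65,"linear": [-0.05,0.25,0],"rotation": [0,0,0]},
    {"claw": 0.65,"linear": [-0.05,0.25,0],"rotation": [0,0,0]},
    {"claw": 0.65,"linear": [-0.05,0.25,0],"rotation": [0,0,0]},
    {"claw": 0.65,"linear": [-0.05,0.25,0],"rotation": [0,0,0]},
    {"claw": 0.65,"linear": [-0.05,0.25,0],"rotation": [0,0,0]},
    {"claw": 0.65,"linear": [-0.04,0.2,0],"rotation": [0,0,0]},
    {"claw": 0.65,"linear": [-0.03,0.2,0],"rotation": [0,0,0]},
    {"claw": 0.65,"linear": [-0.03,0.15,0],"rotation": [0,0,0]},
    {"claw": 0.65,"linear": [-0.02,0.15,0],"rotation": [0,0,0]}
  ]
}}

```text
time: 8.32
position: [0.5714, 0.025, 0.0805]
tool_rot: [0.274, 1.555, -0.281]
ft_force: [-0.5, -2.1, 1.7]
grip_width: 0.349
```

```bash
python3 -c "
from h import *
s,M,g=rep()"
```

```text
t 8.3167 pos [0.5714 0.025  0.0805] gut [ 12.  -31.8  80.5] z-ang -20.3 xax [-0.003 -0.004 -1.   ] grip 30.4 F [-0.5 -2.1  1.7]
```

>>> {"op": "play_rows", "data": {
  "targets": [
    {"claw": 0.65,"linear": [-0.03,0.15,0],"rotation": [0,0,0]},
    {"claw": 0.65,"linear": [-0.03,0.15,0],"rotation": [0,0,0]},
    {"claw": 0.65,"linear": [-0.02,0.15,0],"rotation": [0,0,0]},
    {"claw": 0.65,"linear": [-0.02,0.15,0],"rotation": [0,0,0]},
    {"claw": 0.65,"linear": [-0.02,0.15,0],"rotation": [0,0,0]},
    {"claw": 0.65,"linear": [0,0.15,0],"rotation": [0,0,0]},
    {"claw": 0.65,"linear": [0,0.15,0],"rotation": [0,0,0]},
    {"claw": 0.65,"linear": [0,0.15,0],"rotation": [0,0,0]}
  ]
}}

```text
time: 8.98
position: [0.5828, 0.0591, 0.0831]
tool_rot: [0.276, 1.556, -0.277]
ft_force: [-0.0, 0.3, 1.1]
grip_width: 0.348
```

```bash
python3 -c "
from h import *
s,M,g=rep()
b=get_image('side')[120:235,190:340]
cv2.imwrite('pics/c4.png',cv2.resize(b,(600,460)))"
```

```text
t 8.9833 pos [0.5828 0.0591 0.0831] gut [ 48.  -30.4  83.1] z-ang -20.2 xax [-0.003  0.    -1.   ] grip 30.3 F [-0.   0.3  1.1]
```

View pics/c4.png

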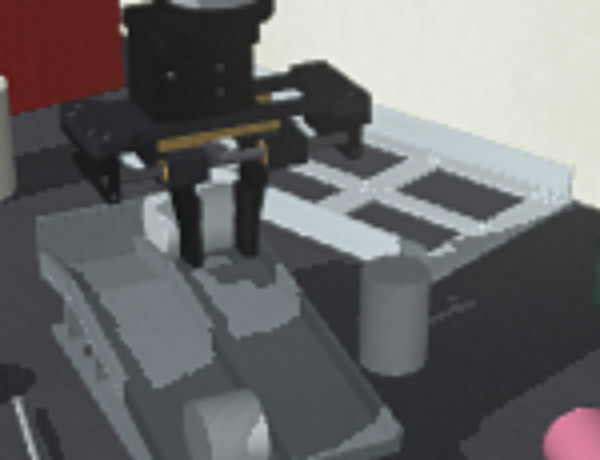

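The bar has gone over the crest and left the fingers (force ≈ 0). I'll follow to just short of the touching position, then back off and rise.

>>> {"op": "play_rows", "data": {
  "targets": [
    {"claw": 0.65,"linear": [0,0.15,0.1],"rotation": [0,0,0]},
    {"claw": 0.65,"linear": [0,0.15,0.05],"rotation": [0,0,0]},
    {"claw": 0.65,"linear": [0,0.12,0],"rotation": [0,0,0]},
    {"claw": 0.65,"linear": [0,0,0],"rotation": [0,0,0]}
  ]
}}

```text
time: 9.37
position: [0.591, 0.0706, 0.0828]
tool_rot: [0.275, 1.556, -0.275]
ft_force: [-0.1, 0.2, -0.1]
grip_width: 0.35
```

>>> {"op": "play_rows", "data": {
  "targets": [
    {"claw": 0.65,"linear": [0,-0.3,0],"rotation": [0,0,0]},
    {"claw": 0.65,"linear": [-0.2,-0.6,0],"rotation": [0,0,0]},
    {"claw": 0.65,"linear": [-0.8,-0.6,0],"rotation": [0,0,0]},
    {"claw": 0.65,"linear": [-1,0,0],"rotation": [0,0,0]},
    {"claw": 0.65,"linear": [-1,0,0],"rotation": [0,0,0]},
    {"claw": 0.65,"linear": [-1,-0.5,0],"rotation": [0,0,0]},
    {"claw": 0.65,"linear": [-1,-1,0],"rotation": [0,0,0]},
    {"claw": 0.65,"linear": [0,-1,0],"rotation": [0,0,0]},
    {"claw": 0.65,"linear": [0,-1,0],"rotation": [0,0,0]},
    {"claw": 0.65,"linear": [0,-1,0],"rotation": [0,0,0]}
  ]
}}

```text
time: 10.2
position: [0.5325, -0.0845, 0.2151]
tool_rot: [0.274, 1.559, -0.278]
ft_force: [0.3, -1.1, 0.0]
grip_width: 0.351
```

>>> {"op": "play_rows", "data": {
  "targets": [
    {"claw": 0.65,"linear": [0,-1,0],"rotation": [0,0,0]},
    {"claw": 0.65,"linear": [0,-1,0],"rotation": [0,0,0]},
    {"claw": 0.65,"linear": [0,-1,0],"rotation": [0,0,0]},
    {"claw": 0.65,"linear": [0,-1,0],"rotation": [0,0,0]},
    {"claw": 0.65,"linear": [0,-0.5,0],"rotation": [0,0,0]},
    {"claw": 0.65,"linear": [0,0,0],"rotation": [0,0,0]},
    {"claw": 0.65,"linear": [0,0,0],"rotation": [0,0,0]}
  ]
}}

```text
time: 10.78
position: [0.4789, -0.2135, 0.2184]
tool_rot: [0.296, 1.553, -0.295]
ft_force: [0.1, -0.2, -0.0]
grip_width: 0.35
```

```bash
python3 -c "
from h import *
s,M,g=rep()
a=get_image('top')[150:262,180:330]; b=get_image('side')[150:262,180:330]
print('want top',(proj(g2w(G,(.101,-.0345,.084)),'top')-[180,150])*400/150, 'side',(proj(g2w(G,(.101,-.0345,.084)),'side')-[180,150])*400/150+[400,0])
cv2.imwrite('pics/c5.png',np.hstack([cv2.resize(a,(400,299)),cv2.resize(b,(400,299))]))"
```

```text
t 10.7833 pos [ 0.4789 -0.2135  0.2184] gut [-243.8  -29.5  218.4] z-ang -21.6 xax [-0.003  0.001 -1.   ] grip 30.4 F [ 0.1 -0.2 -0. ]
want top [[109.43154287  92.90164761]] side [[556.29002364  64.56060057]]
```

View pics/c5.png

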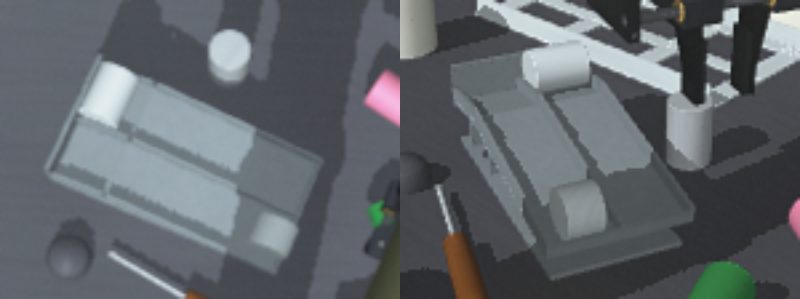

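The long bar rests against the stop at top (110,93) and side (556,66); the predictions were (109,93) and (556,65). The short bar is at the foot, and the stub, post cap and screwdriver have not moved.

```bash
python3 -c "
from bench import *
print(close_job())"
```

```text
the job is handed in; nothing more can be done
None
```

The long bar was pushed up its lane and over the crest. It now lies square against the end stop, the hand is away and the job is handed in at about 11 s of the 35 s allowed.

- **Push:** I used two part-open fingertips set square across the bar, at about 80 mm/s and with contact forces of about 2–3 N. It rolled the last stretch to the stop by itself after the crest.
- **First contact:** My first touch was about 10 mm too high and 6 mm off-centre, with about 10 N of force. I backed off, went lower and recentred before pushing on; nothing was disturbed.
- **Last checks:** In both cameras the long bar's centre is within about a pixel or two of where it should be when touching the stop. The short bar is at the foot of its lane, and the stub, post cap and screwdriver look unmoved. The collar, spray can, mug and wrench were largely outside the final crop, but the hand stayed clear of them.
- **Not checked:** I didn't measure the bar's speed directly; it looked at rest in the final pictures. `close_job` gave no verdict.

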